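# Tilt the spirit level out of the half-covered bin and hold it for its photo

### The job

The yellow spirit level lies in the half-covered blue bin, with one end under the cover. It is too long for the opening, so raise its open end first and draw it out at a slant from under the cover, then carry it over to the white photo board and hold it up there, roughly level the same way up as it lay, centred over the board about 20 cm above it. Finish still gripping it, still, with nothing else touching it, and leave the red carton, the tape roll and the black power adapter where they are.

Things in the scene. Friction and masses are not known exactly. Their poses are not given: they have to be found in the camera images.
- bin: Blue bin fixed to the bench, outside 260 (its x) x 170 (its y); origin at the centre of its underside. Walls 5, floor 6 thick; inside 250 x 160. Open on top from x = -45 to the front wall: an opening 170 long, 160 wide; side walls there 72 high, front wall (outside x = +130) 94 high. Its x points away from the robot within about 25 degrees.
- bin_edge (a point): Middle of the free upper edge of the bin's rigid fixed cover (bin x = -45, y = 0, height 100). The cover, 6 thick (underside at height 94), spans the bin's whole width from here back to the rear wall (outside x = -130), at the robot's end; the rear and side walls under it reach up to it.
- level_mid (a point): Centre (half-way up and along; centre of mass) of the yellow spirit level: rigid loose bar 230 long (x), 24 wide (y), 36 high (z), about 220 g, black end caps, green vials. It stands on its underside on the bin's floor, this point 24 above the bench; its x lies along the bin's x within 3 degrees, -x end under the cover. Grip its flat sides across the 24 mm.
- level_front (a point): Centre of the level's +x end face (the end that is in the opening at the start), 115 from level_mid.
- level_rear (a point): Centre of the level's -x end face (the end that is under the cover at the start), 115 from level_mid.
- board: White photo board with a black line frame, fixed on the bench: 200 (its x) x 240 (its y), 4 thick; origin at the centre of its underside. It lies beside the bin, to its left or its right.
- carton: Bystander: red carton, 100 x 70 x 55 high, loose on the bench; origin at the centre of its underside.
- tape: Bystander: roll of brown tape lying flat, 100 across, hole 76, 28 high, loose on the bench; origin at the centre of its underside.
- adapter: Bystander: black power adapter, 100 x 55 x 34 high with a 12 mm grey stub on its +x end, loose on the bench; origin at the centre of its underside.
Things that resemble listed ones, but are neither listed nor needed, are in the scene too. Of the things shaped like the part that bears level_mid, the yellow one is meant.

How it is judged:
By the outcome, as a careful person would: the job done as asked, in the order asked, and still so for the second after the job is handed in, while the arm keeps its last pose, push and grip.
It also fails if it takes over 48 s, if anything falls off the work surface, if the arm or the gripper's body presses on something with over 40 N, if the wrist force passes 120 N, or if a joint passes its speed limit or range.

### The arm

A 6-joint arm with a two-finger parallel gripper is mounted at the origin on the work surface. World frame = base frame: x ahead of the robot, y to its left, z up, the work surface at z = 0. Lengths are in mm, angles in rad, forces in N, time in s.
With the tool pointing down it reaches from about 275 to 750 mm from the base axis. Payload 10.2 kg.
Tool frame: the origin (TCP) lies at the very end of the fingers, on their centre line; the grasp point (between the pads) lies 19 mm behind it; z points along the fingers, y is the line along which they close (so a half turn about z gives the same grasp; the last joint's range is limited). The gripper opens to 85 mm and grips with 20 to 120 N. Pads are 22 mm wide; open, the fingers measure 114 mm over their backs; the gripper's body (76 mm by 85 mm) begins 54 mm behind the grasp point. The pads swing forward as they close: fully open they stand 13 mm farther back than shut.
Start: joints at [1.078, 0.313, 1.498, -0, 1.331, -0.223], TCP at [139.946, 506.01, 231.294] pointing down, gripper open.
Joint ranges: [-2.94, 2.94], [-0.97, 2.17], [0.19, 2.56], [-1.23, 4.37], [0.02, 3.11], [-2.88, 2.88]. Speed limits (rad/s): [2.39, 2.39, 3.01, 3.14, 3.14, 3.14].

### API

Orientations are given as a unit quaternion [w, x, y, z].
In Python, from rig import ctrl, optics gives the robot as it stands. The module is installed in compiled form; this text tells all that it offers.
- The arm moves only by the shell command python3 -m handwheel 'ROWS' [FORCE]. ROWS is JSON, a list that holds one entry, the list of rows, each a list of 5 numbers: the gripper command: -1 is fully open, 1 is shut, values between are in proportion, then the shift along the world's x, y, z in units of 50 mm (1.0 is 50 mm), then the turn about the world's z in units of 8 degrees (1.0 is 8 degrees). In form: [[[gripper, tx, ty, tz, twist], ...]]. A call has 1 to 10 rows; each row shifts and turns the commanded pose from where the row before left it; what a row does not reach is not made up. A row lasts 1/10 s, in which the tool goes at most 50 mm and 8.59 degrees, less where a joint would pass 70% of its speed; a pose out of reach is approached as far as the arm can. A call is refused whole if a number of a shift passes 1 or a number of a turn 1, either way. A call with a gripper value outside its range is refused whole. The fingers move at their own pace and stop on an object; FORCE is the grip in N (left out, the last holds). Time passes only in rows, so rows that do not move let the fingers close. It gives the time, the measured TCP pose, the force, the opening and the grip force at its end, in the units of the state.
- ctrl.sense(): the state, without advancing time (a new reading comes with each control period).
- optics.capture(name): name is "scene" or "top" or "wrist"; returns a dict with "img" (400x640x3 uint8, blue, green, red), "K" (3x3 intrinsics, pixels), "R" (3x3) and "t" (3): a world point X has camera coordinates R X + t. Camera axes: x right, y down, z forward; pixel columns grow to the right and rows downward; lengths in mm; the calibration is good to about 2 mm. The wrist camera is an equidistant fisheye: a pixel r from the principal point sees the ray r / f radians off the axis. A picture is of the moment at which its call begins. There is no depth.
- ctrl.finish_job(): hands the job in; it is judged then, once.
The state is a dict: "time_s": time; "joints": joint angles; "dq": joint speeds; "tau": joint torques, N m; "eef_pos": TCP position; "ee_rot": TCP orientation; "force": force on the tool from outside, world axes, zero at the start; "wrist_torque": the same for the moment, N m; "grip_width": opening from 0.0 (shut) to 1.0 (fully open); "grip_force": force on a finger pad.
Only numpy, scipy, OpenCV 4.12 (cv2) and the standard library are available. Lean on these libraries where they do the work, as an engineer would, in place of code of your own. Each camera call takes 0.05 s, during which the arm holds its last target. There are 200 camera calls.

## Working session

There is one attempt and no reset: what is moved stays moved. The work goes in short steps, Python scripts to look and compute and a shell command to move; the robot and the scene stay as the last step left them, time stands still between calls to the robot, and variables do not carry over. Pictures are saved under pics/ and viewed, at most 10 in all, crops included, and the job is handed in when it is done.

```bash
mkdir -p pics
python3 - <<'E'
from rig import ctrl, optics
import cv2,numpy as np
for n in("scene","top"):
    c=optics.capture(n); cv2.imwrite(f"pics/{n}0.png",c["img"]); np.savez(f"pics/{n}0.npz",**c)
    print(n,c["K"].tolist(),np.round(c["R"],3).tolist(),c["t"].tolist())
print(ctrl.sense())
E
```

```text
scene [[510.90734431076856, 0.0, 323.88230198522393], [0.0, 510.90734431076856, 188.4239486185425], [0.0, 0.0, 1.0]] [[-0.513, 0.858, -0.013], [0.712, 0.417, -0.565], [-0.48, -0.299, -0.825]] [268.9385048867699, -365.11754166239547, 2052.8971358991816]
top [[394.4325067401188, 0.0, 326.25830934779304], [0.0, 394.4325067401188, 197.561361033717], [0.0, 0.0, 1.0]] [[-0.096, -0.995, -0.0], [-0.973, 0.094, -0.209], [0.208, -0.02, -0.978]] [43.37230377268909, 552.754051118143, 1329.1857243096233]
{'time_s': 0.1, 'joints': array([ 1.07758964e+00,  3.13383081e-01,  1.49832247e+00, -7.96909029e-06,
        1.33098706e+00, -2.23373724e-01]), 'dq': array([ 7.53985826e-07, -8.63035832e-04, -1.98913652e-03, -7.26442603e-04,
       -1.80998318e-03, -9.86676681e-04]), 'tau': array([ 4.38055984e-03, -4.12902582e+01, -2.60142910e+01, -1.35641048e-04,
        3.04591202e-03, -2.63357583e-05]), 'eef_pos': array([139.84658057, 505.81083556, 230.81245828]), 'ee_rot': array([-1.89237417e-04,  1.34506594e-01,  9.90912546e-01, -5.16407436e-04]), 'force': array([-0.69815711,  0.05653449,  0.32753619]), 'wrist_torque': array([ 0.01194425,  0.04039836, -0.03630125]), 'grip_force': 0.0, 'grip_width': 0.9970881082443032}
```

View pics/scene0.png

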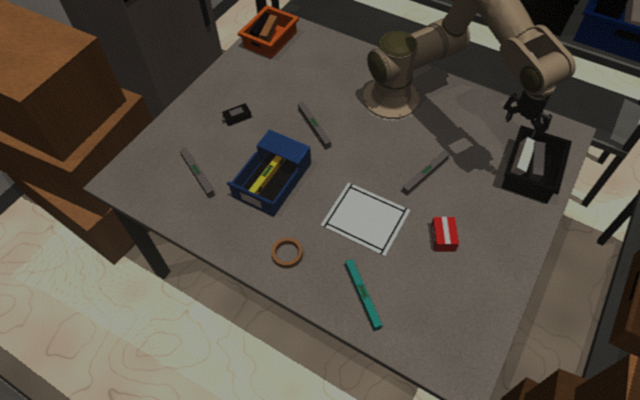

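View pics/top0.png

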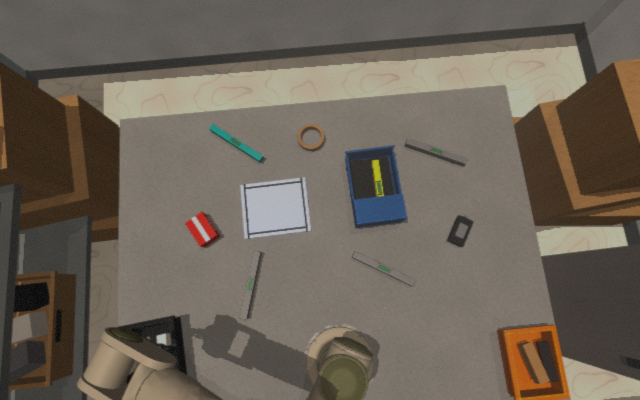

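The scene view shows the blue bin at about (270,172), its cover toward the robot and the yellow level at (268,178), with the board at (366,217). In the top view the bin is at (376,187), the level at (378,178) and the board at (275,207). I'll measure these next.

```bash
cat > h.py <<'E'
import numpy as np,cv2
def load(n): return dict(np.load(f"pics/{n}.npz"))
def ray(c,uv):
    d=c["R"].T@np.linalg.inv(c["K"])@np.r_[uv,1.]; return -c["R"].T@c["t"],d
def onz(c,uv,z):
    o,d=ray(c,uv); return (o+d*(z-o[2])/d[2])
def proj(c,X):
    p=c["K"]@(c["R"]@np.asarray(X,float)+c["t"]); return p[:2]/p[2]
def biggest(m):
    return max(cv2.findContours(m,cv2.RETR_EXTERNAL,cv2.CHAIN_APPROX_NONE)[0],key=cv2.contourArea)
def rect(c,cnt,z):
    P=np.array([onz(c,p[0],z)[:2] for p in cnt],np.float32); return cv2.minAreaRect(P)
E
python3 - <<'E'
from h import *
for n,box in(("top0",(320,130,430,240)),("scene0",(215,120,325,225))):
    c=load(n); im=c["img"]; hsv=cv2.cvtColor(im,cv2.COLOR_BGR2HSV)
    x0,y0,x1,y1=box; s=np.zeros(im.shape[:2],np.uint8); s[y0:y1,x0:x1]=255
    y=cv2.inRange(hsv,(22,120,60),(35,255,255))&s
    b=cv2.inRange(hsv,(100,100,40),(125,255,255))&s
    w=cv2.inRange(hsv,(0,0,130),(179,60,255)); 
    W=np.zeros_like(s)
    if n=="top0": W[170:245,235:315]=255
    else: W[175:260,315:415]=255
    print(n,"yellow@42",rect(c,biggest(y),42))
    print("board@4",rect(c,np.vstack([k for k in cv2.findContours(w&W,0,cv2.CHAIN_APPROX_NONE)[0] if len(k)>15]),4))
    print("blue@90",rect(c,biggest(b),90))
    cv2.imwrite(f"pics/{n}c.png",cv2.resize(im[y0:y1,x0:x1],None,fx=5,fy=5,interpolation=cv2.INTER_CUBIC))
E
python3 -c "
import cv2,numpy as np
a=[cv2.resize(cv2.imread(f'pics/{n}c.png'),(400,400)) for n in('top0','scene0')]
cv2.imwrite('pics/two.png',np.clip(np.hstack(a)*1.8,0,255))"
```

```text
top0 yellow@42 ((615.3783569335938, -199.41558837890625), (135.61593627929688, 31.107025146484375), 0.9836978316307068)
board@4 ((543.9041748046875, 180.66744995117188), (282.8798522949219, 235.59912109375), 89.06224822998047)
blue@90 ((571.7288818359375, -180.8075408935547), (249.2634735107422, 174.988525390625), 2.3257479667663574)
scene0 yellow@42 ((601.2513427734375, -200.25430297851562), (149.7548065185547, 29.918821334838867), 1.2341314554214478)
board@4 ((547.3170776367188, 178.52227783203125), (199.7909698486328, 239.58531188964844), 1.5705307722091675)
blue@90 ((485.8197326660156, -188.668212890625), (87.18223571777344, 173.24710083007812), 2.1991827487945557)[ WARN:0@0.033] global loadsave.cpp:1063 imwrite_ Unsupported depth image for selected encoder is fallbacked to CV_8U.
```

View pics/two.png

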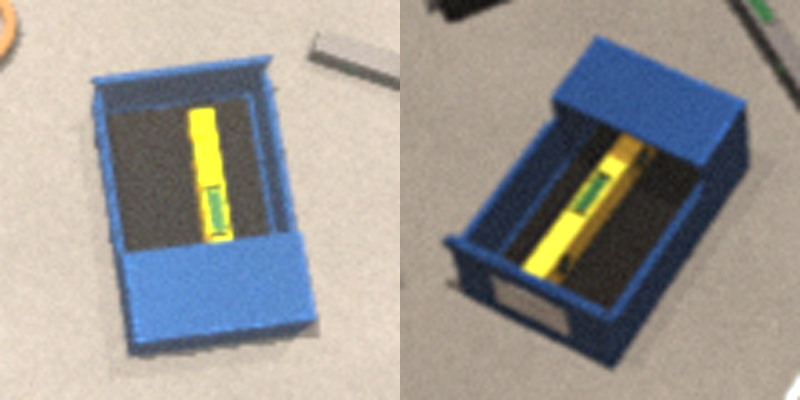

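The crop shows the level's centre vial at (216,210) in the top view and (593,192) in the scene view. The cover's free edge runs (122,252)–(302,233) in the top view, and the level's black caps blend into the dark floor.

Run:
```python
from h import *
t=load("top0");s=load("scene0");k=400/110
T=lambda u,v:(320+u/k,130+v/k)
S=lambda u,v:(215+(u-400)*110/400,120+v*105/400)
print("cover top view",[onz(t,T(*p),100)[:2].round(1) for p in((122,252),(302,233),(316,318))])
print("cover scene",[onz(s,S(*p),100)[:2].round(1) for p in((552,100),(700,165),(746,102),(598,38))])
print("front wall top",[onz(t,T(*p),94)[:2].round(1) for p in((93,79),(271,57))],[onz(s,S(*p),94)[:2].round(1) for p in((448,240),(613,317))])
print("vial",onz(t,T(216,210),42)[:2],onz(s,S(593,192),42)[:2])
print("front yellow",onz(t,T(201,108),42)[:2],onz(s,S(538,272),42)[:2])
# green centroid
for c,b in((t,(370,180,390,200)),(s,(260,160,280,185))):
    hsv=cv2.cvtColor(c["img"],cv2.COLOR_BGR2HSV); m=cv2.inRange(hsv,(45,60,30),(95,255,255))
    q=np.zeros_like(m);q[b[1]:b[3],b[0]:b[2]]=1; ys,xs=np.nonzero(m*q); print("green",len(xs),onz(c,(xs.mean(),ys.mean()),42)[:2],[onz(c,p,42)[:2].round(0) for p in((xs.mean(),ys.min()),(xs.mean(),ys.max()))])
```

```text
cover top view [array([ 530.6, -100.9]), array([ 532.5, -271.2]), array([ 451.2, -273.1])]
cover scene [array([ 539.2, -263.5]), array([530.4, -99.8]), array([ 446.9, -100.6]), array([ 454.7, -267.5])]
front wall top [array([704.2, -92.3]), array([ 709.9, -266.4])] [array([ 713.7, -258.5]), array([703.5, -82.1])]
vial [ 575.39201517 -202.86521451] [ 573.73546666 -199.16098762]
front yellow [ 680.88637119 -200.91239607] [ 674.01625186 -193.32229562]
green 25 [ 576.71664244 -201.01083023] [array([ 593., -203.]), array([ 560., -199.])]
green 21 [ 576.01747391 -201.98788815] [array([ 563., -211.]), array([ 589., -193.])]
```

```bash
python3 -m handwheel '[[[-0.2,0.47,-0.7,0,0.1],[-0.2,0.47,-0.7,0,0.1],[-0.2,0.47,-0.7,0,0.1],[-0.2,0.47,-0.7,0,0.1],[-0.2,0.47,-0.7,0,0.1],[-0.2,0.47,-0.7,0,0.1],[-0.2,0.47,-0.7,0,0.1],[-0.2,0.47,-0.7,0,0.1],[-0.2,0.47,-0.7,0,0.1],[-0.2,0.47,-0.7,0,0.1]]]' 20
python3 -m handwheel '[[[-0.2,0.47,-0.7,0,0.1],[-0.2,0.47,-0.7,0,0.1],[-0.2,0.47,-0.7,0,0.1],[-0.2,0.47,-0.7,0,0.1],[-0.2,0.47,-0.7,0,0.1],[-0.2,0.47,-0.7,0,0.1],[-0.2,0.47,-0.7,0,0.1],[-0.2,0.47,-0.7,0,0.1],[-0.2,0.47,-0.7,0,0.1],[-0.2,0.47,-0.7,0,0.1]]]' 20
python3 -m handwheel '[[[-0.2,0,0,0,0],[-0.2,0,0,0,0]]]'
```

```text
time_s: 1.1
eef_pos: [375.5, 154.4, 231.2]
ee_rot: [-0.0, 0.065, 0.998, 0.0]
force: [-0.8, 1.1, 0.6]
grip_width: 0.6
grip_force: 0.0
time_s: 2.1
eef_pos: [610.5, -195.4, 230.8]
ee_rot: [-0.0, -0.005, 1.0, 0.0]
force: [0.3, 0.3, 0.3]
grip_width: 0.598
grip_force: 0.0
time_s: 2.3
eef_pos: [609.8, -194.3, 230.2]
ee_rot: [-0.001, -0.004, 1.0, 0.001]
force: [1.2, -0.2, 0.1]
grip_width: 0.603
grip_force: 0.0
```

```bash
python3 -m handwheel '[[[-0.2,0.12,-0.13,-0.8,0.1],[-0.2,0,0,-0.8,0],[-0.2,0,0,-0.6,0],[-0.2,0,0,0,0],[-0.2,0,0,0,0]]]'
python3 - <<'E'
from rig import optics
import cv2,numpy as np
c=optics.capture("wrist");np.savez("pics/w1.npz",**c)
im=c["img"];print(c["K"].tolist(),c["R"].round(3).tolist(),(-c["R"].T@c["t"]).round(1))
cv2.imwrite("pics/w1.png",np.clip(im*1.5,0,255).astype(np.uint8))
E
```

```text
time_s: 2.8
eef_pos: [616.2, -199.9, 122.8]
ee_rot: [0.001, -0.012, 1.0, -0.0]
force: [0.8, 0.5, 0.7]
grip_width: 0.6
grip_force: 0.0
[[309.70691628693146, 0.0, 320.7979141166065], [0.0, 309.70691628693146, 195.69731427206588], [0.0, 0.0, 1.0]] [[-0.024, 1.0, -0.001], [0.945, 0.023, 0.325], [0.325, 0.007, -0.946]] [ 533.3 -202.3  265.4]
```

View pics/w1.png

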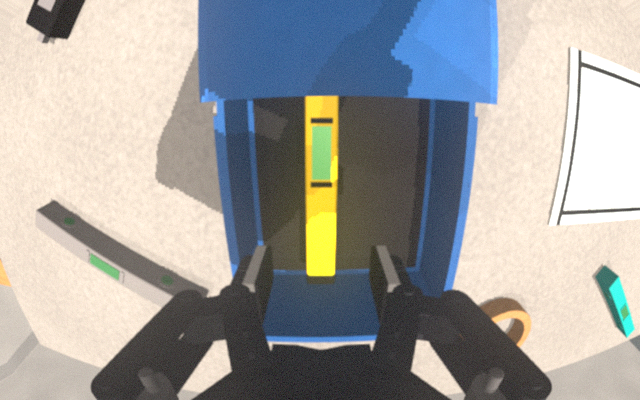

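The wrist view shows the level running straight down the image at column 320: vial centre (321,153), front end (320,275), cover edge at row 98, fingers at columns 262 and 385.

Run:
```python
from h import *
c=load("w1");K=c["K"]
def f(u,v,z):
    a=(np.array([u,v])-K[:2,2])/K[0,0];r=np.linalg.norm(a)
    d=c["R"].T@np.r_[a/r*np.sin(r),np.cos(r)];o=-c["R"].T@c["t"]
    return (o+d*(z-o[2])/d[2])[:2].round(1)
print("vial",f(321,153,42),"front",f(320.5,270,42),f(320.5,276,42),"back L/R",f(306,110,42),f(337.5,110,42),"fr L/R",f(307,265,42),f(335,265,42))
print("edge",f(202,101,100),f(497,102,100))
```

```text
vial [ 577.  -201.3] front [ 676.8 -199.3] [ 683.  -199.1] back L/R [ 545.7 -212.7] [ 545.1 -190.3] fr L/R [ 672.1 -210.8] [ 671.5 -187.2]
edge [ 536.5 -267.9] [529.5 -99.1]
```

```bash
python3 -m handwheel '[[[-0.2,0,0,-0.6,0],[-0.2,0,0,-0.6,0],[-0.2,0,0,-0.5,0],[-0.2,0,0,-0.4,0],[-0.2,0,0,-0.13,0],[-0.2,0,0,0,0]]]'
python3 -m handwheel '[[[1,0,0,0,0],[1,0,0,0,0],[1,0,0,0,0],[1,0,0,0,0],[1,0,0,0,0],[1,0,0,0,0],[1,0,0,0,0]]]' 20
```

```text
time_s: 3.45
eef_pos: [616.5, -200.6, 10.9]
ee_rot: [0.001, -0.012, 1.0, -0.0]
force: [0.9, 0.7, 0.5]
grip_width: 0.604
grip_force: 0.0
time_s: 4.15
eef_pos: [616.8, -200.9, 11.7]
ee_rot: [0.001, -0.012, 1.0, -0.001]
force: [-0.2, 1.5, 6.9]
grip_width: 0.279
grip_force: 22.2
```

```bash
python3 -m handwheel '[[[1,0,0,0.2,0],[1,0,0,0.2,0],[1,0,0,0.2,0],[1,0,0,0.2,0],[1,0,0,0,0]]]'
cat > look.py <<'E'
import sys
from rig import optics
from h import *
n=sys.argv[1]; out=[]
for k,b in(("scene",tuple(map(int,sys.argv[2].split(",")))),("wrist",(160,0,480,400))):
    c=optics.capture(k);np.savez(f"pics/{k}{n}.npz",**c)
    x0,y0,x1,y1=b; out.append(cv2.resize(c["img"][y0:y1,x0:x1],(400,500),interpolation=cv2.INTER_CUBIC))
cv2.imwrite(f"pics/l{n}.png",np.clip(np.hstack(out)*1.6,0,255).astype(np.uint8))
E
python3 look.py 1 200,80,328,240
```

```text
time_s: 4.65
eef_pos: [616.7, -200.9, 51.8]
ee_rot: [0.001, -0.012, 1.0, -0.001]
force: [-0.5, 0.5, -1.8]
grip_width: 0.277
grip_force: 21.2
```

View pics/l1.png

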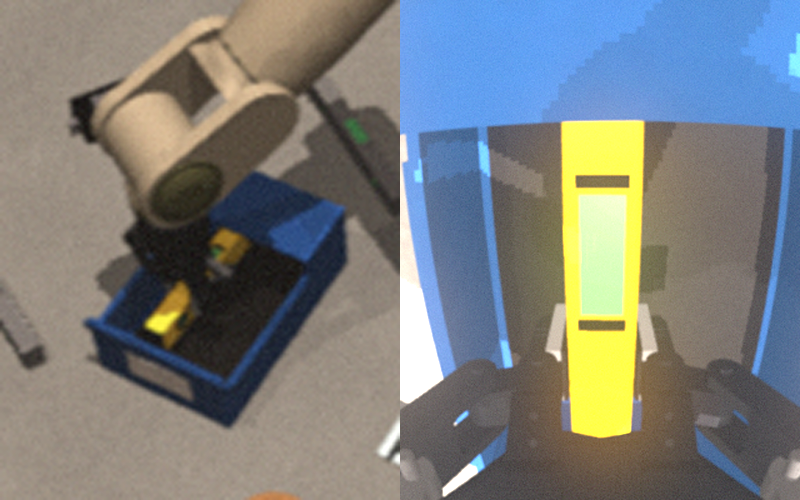

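The scene half shows the level lifted between the fingers in the opening. In the wrist half the vial marks are at crop rows 182 and 325, and I'll get the tilt from them.

```bash
cat >> h.py <<'E'
def fr(c,u,v):
    K=c["K"];a=(np.array([u,v])-K[:2,2])/K[0,0];r=np.linalg.norm(a)
    return -c["R"].T@c["t"],c["R"].T@np.r_[a/r*np.sin(r),np.cos(r)]
def fz(c,u,v,z):
    o,d=fr(c,u,v);return (o+d*(z-o[2])/d[2]).round(1)
def tilt(c,marks,dx=2):
    """marks: wrist-image rows (rear,front) of vial's marks; grip at TCP; rays cut -> solve tilt from offsets along level top"""
    from scipy.optimize import least_squares
    return None
E
python3 - <<'E'
from h import *
a=load("w1");b=load("wrist1")
print([fz(a,321,v,42) for v in(121,185)])
print([fz(b,321,v,82) for v in(146,260)])
from rig import ctrl
print(ctrl.sense()["wrist_torque"],ctrl.sense()["force"])
E
```

```text
[array([ 553.4, -201.9,   42. ]), array([ 601.6, -200.7,   42. ])]
[array([ 552.5, -202.6,   82. ]), array([ 599.8, -201.5,   82. ])]
[ 0.01738693 -0.02851122 -0.02036203] [-0.68913138  0.14760186 -0.51827382]
```

The level stayed flat because 20 N holds it rigidly. I'll use the cover's edge to pivot the open end up, rising slowly and watching the force.

```bash
python3 -m handwheel '[[[1,0,0,0.15,0],[1,0,0,0.15,0],[1,0,0,0.1,0],[1,0,0,0,0]]]'; python3 -m handwheel '[[[1,0,0,0.1,0],[1,0,0,0.1,0],[1,0,0,0,0]]]'
```

```text
time_s: 5.15
eef_pos: [616.2, -200.6, 70.7]
ee_rot: [0.001, -0.012, 1.0, -0.0]
force: [0.9, -0.4, -1.2]
grip_width: 0.278
grip_force: 20.8
time_s: 5.45
eef_pos: [616.2, -200.6, 80.6]
ee_rot: [0.0, -0.012, 1.0, -0.0]
force: [0.2, 0.3, -1.1]
grip_width: 0.279
grip_force: 20.7
```

```bash
cat > tilt.py <<'E'
from rig import ctrl,optics
from h import *
from scipy.optimize import least_squares
c=optics.capture("wrist");np.savez("pics/wt.npz",**c);im=c["img"]
hsv=cv2.cvtColor(im,cv2.COLOR_BGR2HSV)
col=hsv[:300,314:328].astype(float).mean(1)
d=(col[:,2]<0.45*np.median(col[100:250,2])).astype(int)
runs=[(a,b) for a,b in zip(np.nonzero(np.diff(d)==1)[0],np.nonzero(np.diff(d)==-1)[0])] 
rows=[(a+b)/2+.5 for a,b in runs]
g=cv2.inRange(hsv[:,300:342],(40,40,40),(95,255,255)).sum(1)/255; gr=np.nonzero(g>8)[0]
print("dark rows",rows,"green rows",gr.min(),gr.max())
s=ctrl.sense();p=s["eef_pos"];piv=p+[0,0,19]
def pt(th,k):  # along k, normal 11.3
    return piv+np.array([k*np.cos(th)-11.3*np.sin(th),0,k*np.sin(th)+11.3*np.cos(th)])
def row(X):
    q=c["R"]@X+c["t"];r=np.arctan2(np.hypot(q[0],q[1]),q[2]);return c["K"][1,2]+c["K"][0,0]*r*q[1]/np.hypot(q[0],q[1])
for deg in(0,5,10,15,20,25,30,35,40): print(deg,[round(row(pt(np.radians(deg),k)),0) for k in(-63.2,-15)])
print(p.round(1),s["force"].round(1))
cv2.imwrite("pics/wt%d.png"%int(s["time_s"]*10),im)
E
python3 tilt.py
```

```text
dark rows [np.float64(137.5), np.float64(252.0)] green rows 148 242
0 [np.float64(147.0), np.float64(261.0)]
5 [np.float64(142.0), np.float64(258.0)]
10 [np.float64(139.0), np.float64(254.0)]
15 [np.float64(138.0), np.float64(251.0)]
20 [np.float64(138.0), np.float64(248.0)]
25 [np.float64(139.0), np.float64(246.0)]
30 [np.float64(141.0), np.float64(244.0)]
35 [np.float64(143.0), np.float64(242.0)]
40 [np.float64(147.0), np.float64(240.0)]
[ 616.1 -200.6   80.2] [ 0.6 -0.8 -1.7]
```

Tilt is about 13°, so the level is pivoting as planned. I'll continue to about 28–30°.

```bash
python3 -m handwheel '[[[1,0,0,0.15,0],[1,0,0,0.15,0],[1,0,0,0.15,0],[1,0,0,0.15,0],[1,0,0,0,0]]]'; python3 tilt.py
```

```text
time_s: 6.0
eef_pos: [616.6, -200.7, 111.5]
ee_rot: [0.001, -0.012, 1.0, -0.001]
force: [-0.1, -0.9, -1.6]
grip_width: 0.281
grip_force: 21.1
dark rows [np.float64(140.5), np.float64(242.5)] green rows 149 232
0 [np.float64(146.0), np.float64(260.0)]
5 [np.float64(142.0), np.float64(257.0)]
10 [np.float64(139.0), np.float64(254.0)]
15 [np.float64(138.0), np.float64(250.0)]
20 [np.float64(137.0), np.float64(248.0)]
25 [np.float64(138.0), np.float64(245.0)]
30 [np.float64(140.0), np.float64(243.0)]
35 [np.float64(143.0), np.float64(241.0)]
40 [np.float64(146.0), np.float64(239.0)]
[ 616.3 -200.6  110.7] [-0.5  0.  -0.8]
```

```bash
python3 -m handwheel '[[[1,0,0,-0.1,0],[1,0,0,0,0],[1,0.16,0,0.08,0],[1,0.16,0,0.08,0],[1,0.16,0,0.08,0],[1,0.16,0,0.08,0],[1,0.16,0,0.08,0],[1,0,0,0,0]]]' 60; python3 -m handwheel '[[[1,0.16,0,0.08,0],[1,0.16,0,0.08,0],[1,0.16,0,0.08,0],[1,0.16,0,0.08,0],[1,0.16,0,0.08,0],[1,0.16,0,0.08,0],[1,0,0,0,0]]]'; python3 tilt.py; python3 look.py 2 200,50,360,250
```

```text
time_s: 6.85
eef_pos: [656.5, -200.5, 124.8]
ee_rot: [0.0, -0.012, 1.0, -0.0]
force: [-0.3, -0.2, -1.8]
grip_width: 0.274
grip_force: 63.0
time_s: 7.55
eef_pos: [704.2, -200.5, 148.5]
ee_rot: [0.0, -0.012, 1.0, -0.0]
force: [-0.2, -0.4, -1.3]
grip_width: 0.273
grip_force: 63.1
dark rows [np.float64(77.0), np.float64(140.0), np.float64(191.0), np.float64(241.5)] green rows 149 232
0 [np.float64(145.0), np.float64(260.0)]
5 [np.float64(141.0), np.float64(257.0)]
10 [np.float64(138.0), np.float64(253.0)]
15 [np.float64(137.0), np.float64(250.0)]
20 [np.float64(137.0), np.float64(248.0)]
25 [np.float64(138.0), np.float64(245.0)]
30 [np.float64(140.0), np.float64(243.0)]
35 [np.float64(142.0), np.float64(241.0)]
40 [np.float64(146.0), np.float64(239.0)]
[ 703.7 -200.5  148.2] [-0.6  0.2 -1.3]
```

View pics/l2.png

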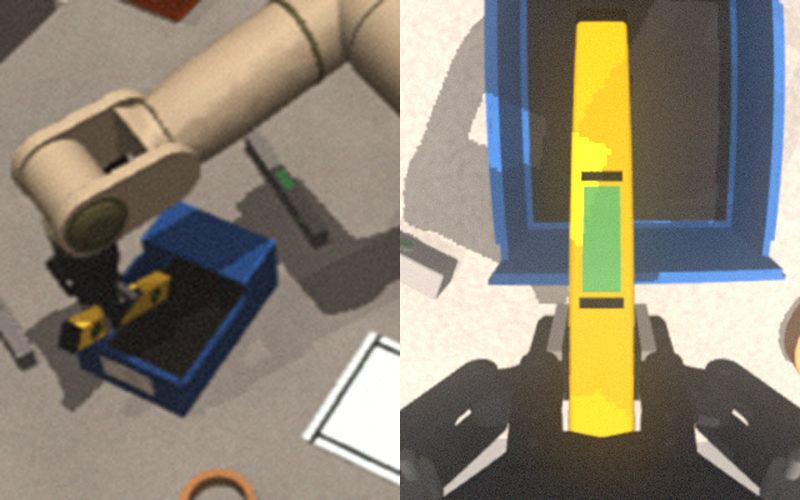

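The wrist view shows the rear cap at crop (601,15), well clear of the cover edge, which is out of view above. The scene half shows the level slanted over the opening. I'll raise it, go left to the free bench strip, and lower its low end there to bring it level within the grip.

```bash
python3 -m handwheel '[[[1,0,0,0.4,0],[1,0,0,0.4,0],[1,0,0,0.4,0],[1,-0.1,0,0.4,0],[1,-0.3,0,0.3,0],[1,-0.3,0,0,0],[1,-0.3,0.2,0,0],[1,-0.3,0.4,0,0],[1,-0.2,0.5,0,0],[1,0,0.5,0,0]]]'; python3 -m handwheel '[[[1,0,0.5,0,0],[1,0,0.5,0,0],[1,0,0.5,0,0],[1,0,0.4,0,0],[1,0,0.1,0,0],[1,0,0,0,0],[1,0,0,-0.4,0],[1,0,0,-0.4,0],[1,0,0,-0.4,0],[1,0,0,0,0]]]'; python3 tilt.py | head -1
```

```text
time_s: 8.7
eef_pos: [627.4, -119.9, 244.1]
ee_rot: [-0.0, -0.011, 1.0, -0.0]
force: [0.2, -0.2, -1.1]
grip_width: 0.267
grip_force: 63.1
time_s: 9.7
eef_pos: [627.7, -21.6, 180.9]
ee_rot: [-0.003, -0.011, 1.0, 0.0]
force: [0.1, 0.1, -1.7]
grip_width: 0.27
grip_force: 63.1
dark rows [] green rows 149 232
```

```bash
python3 -m handwheel '[[[1,0,0,-0.4,0],[1,0,0,-0.4,0],[1,0,0,-0.4,0],[1,0,0,-0.4,0],[1,0,0,-0.1,0],[1,0,0,0,0]]]'; python3 -m handwheel '[[[1,0,0,-0.1,0],[1,0,0,-0.1,0],[1,0,0,-0.1,0],[1,0,0,-0.1,0],[1,0,0,-0.1,0],[1,0,0,-0.1,0],[1,0,0,-0.1,0],[1,0,0,-0.1,0],[1,0,0,-0.1,0],[1,0,0,0,0]]]' 20; sed -i 's/0.45\*np/0.5*np/' tilt.py; python3 tilt.py
```

```text
time_s: 10.35
eef_pos: [629.2, -21.0, 99.5]
ee_rot: [0.0, -0.012, 1.0, -0.0]
force: [-0.3, -0.3, -1.6]
grip_width: 0.269
grip_force: 63.2
time_s: 11.35
eef_pos: [629.5, -20.6, 54.1]
ee_rot: [0.001, -0.012, 1.0, -0.0]
force: [2.1, -0.6, 3.6]
grip_width: 0.273
grip_force: 61.9
dark rows [np.float64(137.0), np.float64(248.0)] green rows 147 238
0 [np.float64(147.0), np.float64(262.0)]
5 [np.float64(143.0), np.float64(258.0)]
10 [np.float64(140.0), np.float64(255.0)]
15 [np.float64(138.0), np.float64(252.0)]
20 [np.float64(138.0), np.float64(249.0)]
25 [np.float64(139.0), np.float64(246.0)]
30 [np.float64(141.0), np.float64(244.0)]
35 [np.float64(143.0), np.float64(242.0)]
40 [np.float64(147.0), np.float64(241.0)]
[629.4 -20.6  54.2] [1.3 0.5 3. ]
```

```bash
python3 -m handwheel '[[[1,0,0,-0.1,0],[1,0,0,-0.1,0],[1,0,0,-0.1,0],[1,0,0,-0.1,0],[1,0,0,-0.1,0],[1,0,0,-0.1,0],[1,0,0,-0.1,0],[1,0,0,-0.1,0],[1,0,0,0,0]]]'; python3 tilt.py
```

```text
time_s: 12.3
eef_pos: [628.4, -20.4, 12.8]
ee_rot: [-0.001, -0.012, 1.0, 0.0]
force: [-0.2, 0.2, 2.4]
grip_width: 0.271
grip_force: 61.0
dark rows [np.float64(142.5), np.float64(257.0)] green rows 154 248
0 [np.float64(147.0), np.float64(262.0)]
5 [np.float64(142.0), np.float64(258.0)]
10 [np.float64(140.0), np.float64(255.0)]
15 [np.float64(138.0), np.float64(252.0)]
20 [np.float64(138.0), np.float64(249.0)]
25 [np.float64(139.0), np.float64(246.0)]
30 [np.float64(141.0), np.float64(244.0)]
35 [np.float64(143.0), np.float64(242.0)]
40 [np.float64(147.0), np.float64(241.0)]
[628.3 -20.4  13.1] [-0.2  0.2  0.4]
```

```bash
python3 -m handwheel '[[[1,0,0,-0.07,0],[1,0,0,-0.05,0],[1,0,0,0,0]]]'; python3 tilt.py|head -3
```

```text
time_s: 12.65
eef_pos: [628.9, -20.5, 7.5]
ee_rot: [-0.0, -0.012, 1.0, 0.0]
force: [0.4, 0.0, 2.7]
grip_width: 0.27
grip_force: 61.0
dark rows [np.float64(144.0), np.float64(258.0)] green rows 155 250
0 [np.float64(147.0), np.float64(262.0)]
5 [np.float64(142.0), np.float64(258.0)]
```

```bash
python3 -m handwheel '[[[1,0,0,-0.05,0],[1,0,0,0,0],[1,0,0,0,0],[1,0,0,0,0],[1,0,0,0,0]]]' 100; python3 tilt.py|head -3;  python3 -m handwheel '[[[1,0,0,0.2,0],[1,0,0,0.4,0],[1,0,0,0.4,0],[1,0,0,0.4,0],[1,0,0,0.4,0],[1,0,0,0.4,0],[1,0,0,0.4,0],[1,0,0,0.4,0],[1,0,0,0.4,0],[1,0,0,0.3,0]]]';  python3 -m handwheel '[[[1,-0.04,0.2,0,0],[1,-0.1,0.5,0,0],[1,-0.1,0.5,0,0],[1,-0.1,0.5,0,0],[1,-0.1,0.5,0,0],[1,-0.1,0.5,0,0],[1,-0.1,0.5,0,0],[1,-0.1,0.5,0,0],[1,-0.1,0.3,0,0],[1,0,0,0,0]]]'; python3 tilt.py
```

```text
time_s: 13.2
eef_pos: [629.0, -20.5, 7.0]
ee_rot: [0.0, -0.012, 1.0, -0.0]
force: [-3.7, 0.8, 15.8]
grip_width: 0.261
grip_force: 102.0
dark rows [np.float64(144.5), np.float64(258.5)] green rows 156 250
0 [np.float64(147.0), np.float64(262.0)]
5 [np.float64(143.0), np.float64(258.0)]
time_s: 14.25
eef_pos: [628.9, -20.5, 191.3]
ee_rot: [0.0, -0.012, 1.0, -0.0]
force: [-0.8, 0.2, -1.3]
grip_width: 0.268
grip_force: 99.5
time_s: 15.25
eef_pos: [585.8, 181.4, 189.4]
ee_rot: [-0.001, -0.013, 1.0, 0.0]
force: [-0.4, 0.0, -2.3]
grip_width: 0.263
grip_force: 99.5
dark rows [np.float64(258.0)] green rows 155 249
0 [np.float64(148.0), np.float64(263.0)]
5 [np.float64(144.0), np.float64(259.0)]
10 [np.float64(141.0), np.float64(256.0)]
15 [np.float64(140.0), np.float64(253.0)]
20 [np.float64(139.0), np.float64(250.0)]
25 [np.float64(140.0), np.float64(247.0)]
30 [np.float64(142.0), np.float64(245.0)]
35 [np.float64(145.0), np.float64(243.0)]
40 [np.float64(148.0), np.float64(242.0)]
[586.4 180.1 189.6] [ 0.2 -0.4 -1.6]
```

```bash
python3 -m handwheel '[[[1,0,0,0.06,0],[1,0,0,0,0],[1,0,0,0,0],[1,0,0,0,0],[1,0,0,0,0],[1,0,0,0,0]]]'
python3 - <<'E'
from rig import optics,ctrl
from h import *
c=optics.capture("wrist");K=c["K"]
print("vial",[fz(c,321,v,221) for v in(156,202,249)])
o=[]
for n,(x0,y0,x1,y1) in(("scene",(280,80,480,280)),("top",(200,130,350,280))):
    q=optics.capture(n);np.savez(f"pics/{n}F.npz",**q); o.append(cv2.resize(q["img"][y0:y1,x0:x1],(400,400),interpolation=cv2.INTER_CUBIC))
cv2.imwrite("pics/fin.png",np.clip(np.hstack(o)*1.6,0,255).astype(np.uint8))
s=ctrl.sense();print(s["eef_pos"],s["time_s"],s["dq"].round(4))
E
```

```text
time_s: 15.9
eef_pos: [587.0, 179.4, 193.2]
ee_rot: [-0.0, -0.012, 1.0, -0.0]
force: [0.2, -0.4, -1.1]
grip_width: 0.263
grip_force: 99.5
vial [array([527.7, 177.5, 221. ]), array([546.2, 178. , 221. ]), array([567.3, 178.5, 221. ])]
[586.94528708 179.48781023 193.25985094] 16.05 [ 0.0003 -0.0012 -0.0015  0.0007 -0.0016  0.0003]
```

View pics/fin.png

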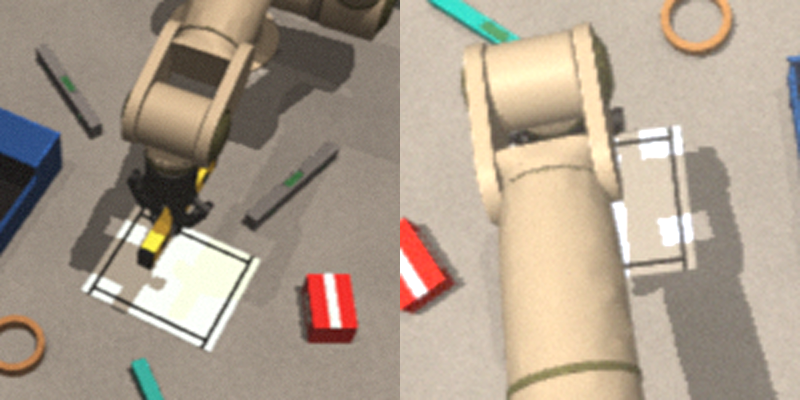

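The scene view shows the gripper holding the level near-flat over the board, with its front end at (155,245). The carton, tape and adapter have not been disturbed. The measured vial centre is (546,178) against a board centre of about (546,179).

```bash
python3 -c "
from rig import ctrl
print(ctrl.finish_job())"
```

```text
the job is handed in; nothing more can be done
None
```

I handed the job in at about 16 s with the level gripped and still, within 5° of level, centred about 20 cm over the board. It lifted flat for the first 5 cm because the grip held it rigid, so I tilted it to 30° against the cover's edge, drew it out, and re-levelled it by lowering it onto the bench without letting go.

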